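# Find the gate that binds

## Task

One of the two model gatehouses has a gate leaf that binds part-way through its swing; the other swings freely. Gently try both leaves by their posts, feeling for the bind without forcing it, then leave the free leaf wide open and the binding leaf shut, with everything else left where it stands.

Things in the scene. Friction and masses are not known exactly. Their poses are not given: they have to be found in the camera images.
- house_1: a grey plastic model gatehouse, 90 deep x 160 wide x 112 high, fixed to the sideboard. Origin: centre of its underside; its front faces its own -x, z up. The gate leaf hangs in front of that face. The hinge is delicate: a leaf pushed at its post with over 12 N against the bind or a buffer breaks; 3 to 6 N is enough to tell a bind
- house_2: the second gatehouse, same shape, size and strength as house_1. Either may stand left or right, and either may be the one with the binding leaf
- leaf_1 (a joint): angle of the leaf of house_1 (rad): 0 = shut, growing as it opens out from the front (clockwise from above), 1.57 = square to the front. Starts a little ajar. Either leaf has soft buffers at 0 and 1.7 that push back about 5 N per 10 mm of post travel. A leaf moving freely takes about 0.5 N at the post and stays where it is left
- leaf_2 (a joint): angle of the leaf of house_2, read as for leaf_1. Whichever leaf binds moves freely at first; from some unknown angle between 0.5 and 1.05 it pushes back about 5 N for each 10 mm of further post travel, and springs back to that angle if let go there
- hinge_1 (a point): point on the upright hinge axis of the leaf of house_1, 160 mm above the sideboard, at house x = -62 mm, y = +55 mm. Nothing solid is at this height: the hinge pin ends at 96 mm
- hinge_2 (a point): the same for house_2
- post_1 (a point): top centre of the round upright wooden post, 12 mm in diameter, at the free edge of the leaf of house_1, 100 mm from the hinge axis. Its top is 160 mm above the sideboard; the leaf's panel ends at 88 mm and the house at 112 mm, so above 112 mm the post stands alone
- post_2 (a point): the same for house_2
- separator: yellow flat pry tool, about 100 x 26 x 14 mm, lying between the gatehouses; origin at its underside; leave alone
- block: smooth green plastic block 48 x 24 x 18 mm lying on the sideboard; origin at centre of underside; leave alone
- bowl: white ceramic bowl of green blocks, 150 mm across, 60 high; origin at centre of underside; leave alone
- jar: glass jar with steel screw lid, 76 mm across, 104 high; origin at centre of underside; leave alone
Not all that is in view belongs to the job. What is shaped like the house_2 but white is not meant. Leave any purple look-alike of the house_1 alone.

How it is judged:
On the way:
1. the binding leaf has been swung on to where it binds and pressed lightly into the bind (about 1.5 N at its post) (contact force between binding_spot_c0 and anything else above 3 N), for 0.1 s.
At the end, for the whole second after the job is handed in: one leaf (only the freely swinging one can stay there) stands at least 1.4 rad open, the other, the binding one, is shut to within 0.09 rad (9 mm at its post), both at rest (((value of joint leaf_1 above 1.4 rad and value of joint leaf_2 below 0.09 rad) or (value of joint leaf_2 above 1.4 rad and value of joint leaf_1 below 0.09 rad)) and velocity of joint leaf_1 between -0.05 and 0.05 rad/s and velocity of joint leaf_2 between -0.05 and 0.05 rad/s); the robot touches nothing.
It fails at once if a leaf forced: more than about 12 N pushed at its post against the bind or against an end buffer (the inner parts, at half the post's radius, then take 24 N) (contact force between any of binding_spot_c0, open_buffer_1_c0, open_buffer_2_c0, shut_buffer_1_c0, shut_buffer_2_c0 and anything else above 24 N).
It fails at once if a bystander pushed more than 20 mm from its place (distance of any of separator, block, bowl, jar from where it was at the start of the episode above 0.02 m).
It also fails if it takes over 58 s, if anything falls off the work surface, if the arm or the gripper's body presses on something with over 40 N, if the wrist force passes 120 N, or if a joint passes its speed limit or range.

## Robot

A 6-joint arm with a two-finger parallel gripper is mounted at the origin on the work surface. World frame = base frame: x ahead of the robot, y to its left, z up, the work surface at z = 0. Lengths are in m, angles in rad, forces in N, time in s.
With the tool pointing down it reaches from about 0.275 to 1 m from the base axis. Payload 8.4 kg.
Tool frame: the origin (TCP) lies on the centre line of the jaws, within the pads' length; the fingertips stand 17 mm ahead of it and the grasp point (between the pads) lies 2 mm behind it (bot.tcp_to_tips is the y of the fingertips in the tool frame, in m); y points along the fingers, z is the direction in which the jaws open and shut, and the axes are right-handed (so a half turn about y gives the same grasp; the last joint's range is limited). The gripper opens to 85 mm and grips with 20 to 120 N. Pads are 22 mm wide; open, the fingers measure 114 mm over their backs; the gripper's body (76 mm by 85 mm) begins 54 mm behind the grasp point. The pads swing forward as they close: fully open they stand 13 mm farther back than shut.
Start: joints at [-1.164, 0.353, 1.633, -0, 1.155, -0.002], TCP at [0.248, -0.574, 0.248] pointing down, gripper open.
Joint ranges: [-2.63, 2.63], [-0.92, 2.1], [0.06, 2.66], [-1.3, 4.44], [0, 2.69], [-3.02, 3.02]. Speed limits (rad/s): [2.22, 2.22, 2.79, 3.14, 3.14, 3.14].

## Interface

Orientations are given as a unit quaternion [x, y, z, w].
In Python, from workcell import bot, hand, kinematics, get_obs, vision, hand_in gives the robot as it stands. The module is installed in compiled form; this text tells all that it offers. Calls block until the motion is done:
- bot.reach(position, orientation): joint-space move of the TCP to a pose.
- bot.servo_line(position, ori=None, velocity=0.15): straight line of the TCP; ori=None keeps the orientation; velocity is the mean speed in m/s.
- bot.goto_joints(angles): joint-space move.
- hand.move_gripper(opening, strength=None): finger opening in m; strength is the grip in N (None keeps the last); returns when the fingers have stopped.
- bot.dwell(seconds).
- kinematics.solve_ik(position, orientation): joint angles nearest the present ones, or None.
- get_obs(): the state.
- vision.read_camera(name): name is "scene" or "side" or "wrist"; returns a dict with "frame" (480x640x3 uint8, red, green, blue), "intrinsics" (3x3 intrinsics, pixels), "view" (4x4, takes a point from world to camera coordinates). Camera axes: x right, y down, z forward; pixel columns grow to the right and rows downward; lengths in m; the calibration is good to about 2 mm. The wrist camera is an equidistant fisheye: a pixel r from the principal point sees the ray r / f radians off the axis. A picture is of the moment at which its call begins. There is no depth.
A pose or a line that the arm cannot do raises bot.IKError and nothing moves.
- hand_in(): hands the job in, once; it reports no verdict.
The state is a dict: "time_s": time; "joint_pos": joint angles; "joint_vel": joint speeds; "joint_efforts": joint torques, N m; "position": TCP position; "orientation": TCP orientation; "wrist_force": force on the tool from outside, world axes, zero at the start; "ft_torque": the same for the moment, N m; "gripper_width": finger opening in m.
Only numpy, scipy, OpenCV 4.12 (cv2) and the standard library are available. Lean on these libraries where they do the work, as an engineer would, in place of code of your own. Each camera call takes 0.05 s, during which the arm holds its last target.

## Working session

There is one attempt and no reset: what is moved stays moved. The work goes in short steps, each a Python script; the robot and the scene stay as the last script left them, time stands still between calls to the robot, and variables do not carry over. Pictures are saved under pics/ and viewed, and the job is handed in when it is done.

```bash
mkdir -p pics; python3 - <<'E'
from workcell import bot, hand, kinematics, get_obs, vision
import cv2
for n in ["scene","side","wrist"]:
    d=vision.read_camera(n); cv2.imwrite(f"pics/a_{n}.png",d["frame"][:,:,::-1]); print(n,d["intrinsics"].tolist(),d["view"].round(4).tolist())
o=get_obs();print(o)
E
```

```text
scene [[498.0811083793215, 0.0, 315.42567182676794], [0.0, 498.0811083793215, 239.7085278487969], [0.0, 0.0, 1.0]] [[-0.8536, 0.5208, 0.007, 0.4652], [0.3546, 0.591, -0.7245, -0.1125], [-0.3815, -0.616, -0.6892, 1.3388], [0.0, 0.0, 0.0, 1.0]]
side [[441.3325782856119, 0.0, 310.0268027402397], [0.0, 441.3325782856119, 239.45269416029777], [0.0, 0.0, 1.0]] [[-0.7932, -0.6089, -0.0055, 0.4408], [-0.4245, 0.5594, -0.7119, 0.3275], [0.4366, -0.5624, -0.7022, 0.7206], [0.0, 0.0, 0.0, 1.0]]
wrist [[371.64829954431775, 0.0, 321.67833962920025], [0.0, 371.64829954431775, 240.76530129618408], [0.0, 0.0, 1.0]] [[0.3983, -0.9173, -0.0025, -0.6255], [-0.8717, -0.3793, 0.3104, -0.0412], [-0.2856, -0.1215, -0.9506, 0.3816], [0.0, 0.0, 0.0, 1.0]]
{'time_s': 0.15, 'joint_pos': array([-1.16439621e+00,  3.53475714e-01,  1.63394805e+00,  1.83123306e-05,
        1.15519472e+00, -2.43879209e-03]), 'joint_vel': array([ 0.0012773 , -0.00169898, -0.00449579,  0.0006016 ,  0.0022485 ,
       -0.00012066]), 'joint_efforts': array([-3.23445215e-05, -6.05635715e+01, -3.42340744e+01, -2.82220242e-05,
        6.08745933e-03,  5.68403564e-06]), 'position': array([ 0.24831544, -0.5731891 ,  0.24774899]), 'orientation': array([-0.14360616,  0.69274105, -0.69202805,  0.14347225]), 'wrist_force': array([-0.4855906 ,  0.22944085,  0.30900236]), 'ft_torque': array([ 0.01232184, -0.00724934, -0.03018114]), 'gripper_width': 0.08554335438200307}
```

View pics/a_scene.png

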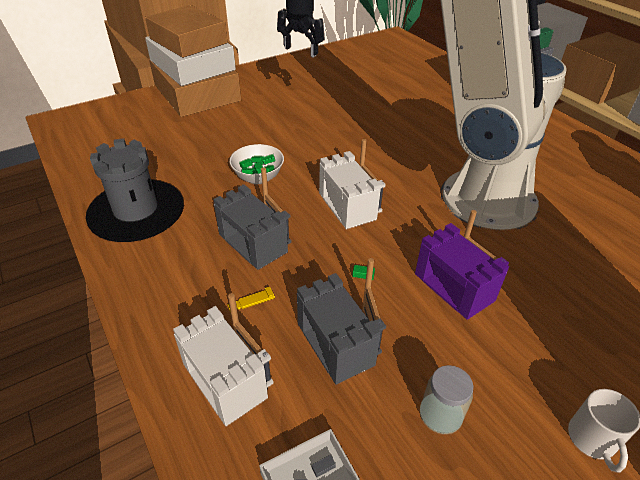

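View pics/a_side.png

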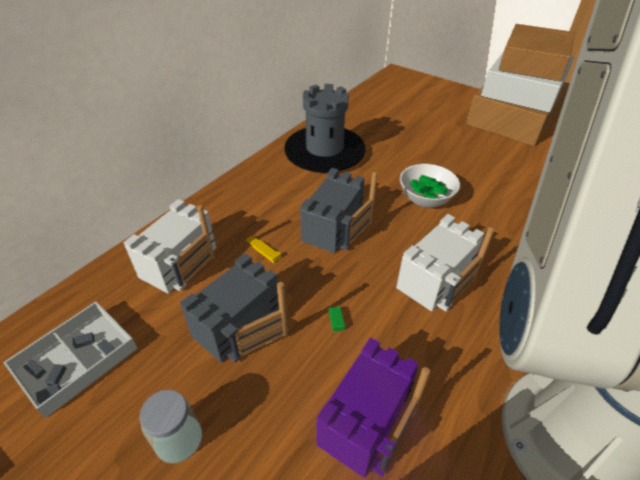

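View pics/a_wrist.png

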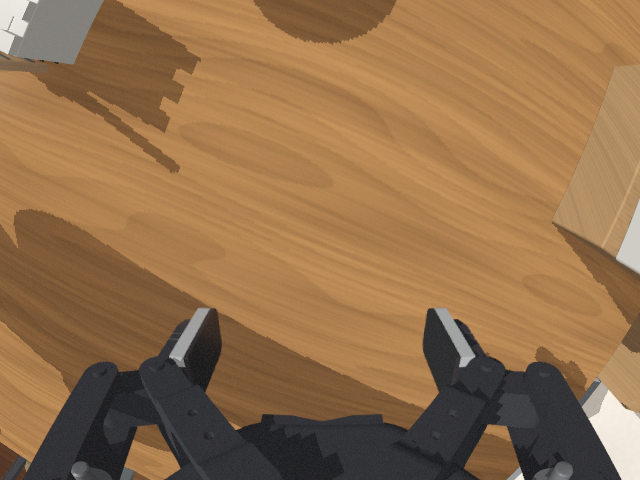

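The two grey crenellated houses, at scene pixels (252,225) and (340,325), fit the description. The white ones at (350,188) and (222,365) and the purple one at (462,270) are decoys, and the round tower at (125,180) is a different shape. I'll confirm with crops.

```bash
python3 - <<'E'
import cv2, numpy as np
def crop(n,x,y,w,h,s): 
    im=cv2.imread(f"pics/a_{n}.png")[y:y+h,x:x+w]; return cv2.resize(im,(w*s,h*s),interpolation=cv2.INTER_CUBIC)
a=np.hstack([crop("scene",205,155,100,125,4),crop("scene",290,250,100,140,4)[:500]])
cv2.imwrite("pics/b_scene.png",a)
b=np.hstack([crop("side",290,160,100,100,4),np.zeros((400,4,3),np.uint8),crop("side",180,250,115,115,3)[:345].copy() if 0 else cv2.resize(crop("side",180,250,115,115,3),(396,400))])
cv2.imwrite("pics/b_side.png",b)
E
```

```text
(no output)
```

View pics/b_scene.png

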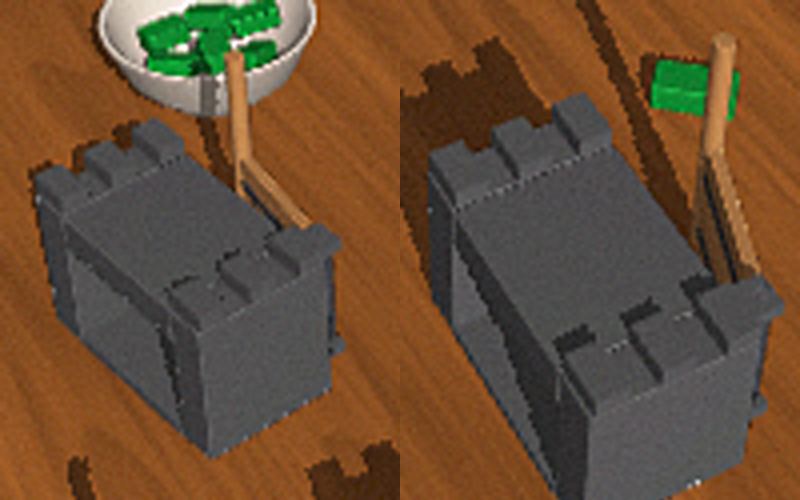

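View pics/b_side.png

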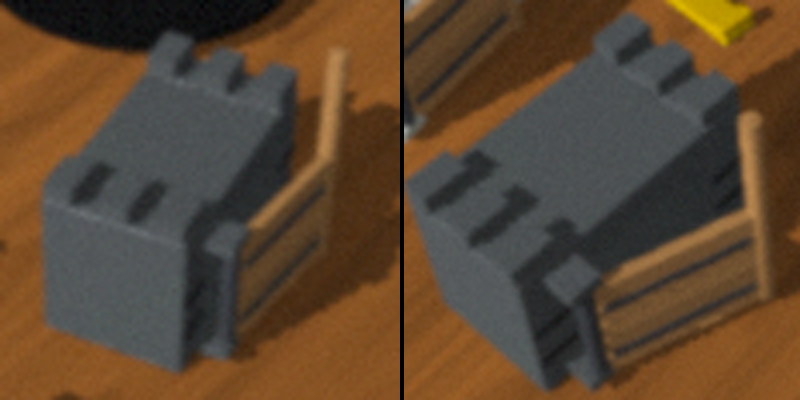

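```bash
cat > util.py <<'E'
import numpy as np
K={'scene':(498.0811,315.4257,239.7085),'side':(441.3326,310.0268,239.4527)}
V={'scene':np.array([[-0.8536,0.5208,0.007,0.4652],[0.3546,0.591,-0.7245,-0.1125],[-0.3815,-0.616,-0.6892,1.3388]]),
'side':np.array([[-0.7932,-0.6089,-0.0055,0.4408],[-0.4245,0.5594,-0.7119,0.3275],[0.4366,-0.5624,-0.7022,0.7206]])}
def ray(n,uv):
    f,cx,cy=K[n];R=V[n][:,:3];c=-R.T@V[n][:,3]
    return c,R.T@np.array([(uv[0]-cx)/f,(uv[1]-cy)/f,1])
def onz(n,uv,z):
    c,d=ray(n,uv);return c+d*(z-c[2])/d[2]
def tri(a,b):
    c1,d1=ray('scene',a);c2,d2=ray('side',b)
    s=np.linalg.lstsq(np.c_[d1,-d2],c2-c1,rcond=None)[0]
    p,q=c1+s[0]*d1,c2+s[1]*d2
    return (p+q)/2,np.linalg.norm(p-q)
E
python3 - <<'E'
from util import *
np.set_printoptions(precision=4,suppress=True)
sA=lambda x,y:(x/4+205,y/4+155); sB=lambda x,y:((x-400)/4+290,y/4+250)
dA=lambda x,y:(x/4+290,y/4+160); dB=lambda x,y:((x-404)/396*115+180,y/400*115+250)
for n,a,b in (("A",sA(234,57),dA(338,54)),("B",sB(724,40),dB(750,120))):
    print(n,"post",*tri(a,b),onz('scene',a,.16),onz('side',b,.16))
print("A scene back-hinge",onz('scene',sA(210,458),0),"front-hinge",onz('scene',sA(330,390),0),"back-far",onz('scene',sA(60,320),0))
print("A side back-hinge",onz('side',dA(48,325),0),"front-hinge",onz('side',dA(180,370),0))
print("B side front-hinge",onz('side',dB(550,390),0))
# scene B full-res bottoms: 
print("B scene front-hinge",onz('scene',sB(742,462),0),"back-hinge",onz('scene',(337.5,381),0))
# roof merlon corners z=.112
print("A top front-far scene/side",onz('scene',sA(163,122),.112))
E
python3 - <<'E'
import cv2
im=cv2.imread("pics/a_scene.png")[320:400,290:400];cv2.imwrite("pics/c1.png",cv2.resize(im,None,fx=6,fy=6,interpolation=cv2.INTER_CUBIC))
E
```

```text
A post [ 0.5498 -0.2276  0.1568] 0.0029073736914244147 [ 0.5523 -0.2211  0.16  ] [ 0.5485 -0.226   0.16  ]
B post [0.5097 0.142  0.1582] 0.002455031524262477 [0.5112 0.1448 0.16  ] [0.5092 0.1416 0.16  ]
A scene back-hinge [ 0.6495 -0.0838  0.    ] front-hinge [ 0.5638 -0.0965  0.    ] back-far [ 0.6765 -0.2352 -0.    ]
A side back-hinge [ 0.6467 -0.0871  0.    ] front-hinge [ 0.5627 -0.1043  0.    ]
B side front-hinge [0.5668 0.2545 0.    ]
B scene front-hinge [0.568  0.2605 0.    ] back-hinge [0.6491 0.2505 0.    ]
A top front-far scene/side [ 0.5907 -0.2455  0.112 ]
```

View pics/c1.png

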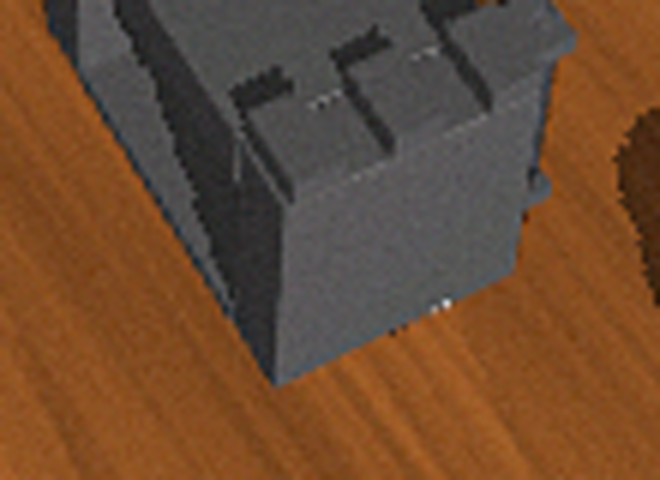

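Both crops show grey gatehouses with the leaves slightly ajar. Post tops: far house A at scene (263.5,169) and side (374.5,173.5), near house B at scene (371,260) and side (280.5,284.5). Triangulated heights are 157–158 mm, against 160 expected. Next I'll fit the house poses and hinges.

```bash
cat >> util.py <<'E'
E
python3 - <<'E'
from util import *
from scipy.optimize import least_squares
np.set_printoptions(precision=4,suppress=True)
sA=lambda x,y:(x/4+205,y/4+155); sB=lambda x,y:((x-400)/4+290,y/4+250)
dA=lambda x,y:(x/4+290,y/4+160); dB=lambda x,y:((x-404)/396*115+180,y/400*115+250)
A=[((45,80),onz('scene',sA(210,458),0)),((-45,80),onz('scene',sA(330,390),0)),((45,-80),onz('scene',sA(60,320),0)),((45,80),onz('side',dA(48,325),0)),((-45,80),onz('side',dA(180,370),0))]
B=[((45,80),onz('scene',(336.2,384.2),0)),((-45,80),onz('scene',(375.5,365.2),0)),((45,-80),onz('scene',sB(435,300),0)),((45,80),onz('side',dB(447,307),0)),((-45,80),onz('side',dB(548,391),0))]
post={'A':np.array([.5498,-.2265]),'B':np.array([.5097,.1425])}
for n,L in (("A",A),("B",B)):
    l=np.array([a for a,_ in L])/1e3;w=np.array([p[:2] for _,p in L])
    R=lambda t:np.array([[np.cos(t),-np.sin(t)],[np.sin(t),np.cos(t)]])
    s=least_squares(lambda p:((l@R(p[2]).T+p[:2])-w).ravel(),[.6,0,0]).x
    h=s[:2]+R(s[2])@[-.062,.055]
    d=post[n]-h; v=R(s[2]).T@d
    print(n,s,"res mm",(((l@R(s[2]).T+s[:2])-w)*1e3).round(1).tolist(),"hinge",h,"r",np.hypot(*d),"leaf angle",np.arctan2(-v[0],-v[1]))
# decoys' rough places, jar
for nm,uv,z in (("white1 post",(363,142),.16),("white2 post",(233,296),.16),("purple post",(473,212),.16),("block",(363,272),.01),("bowl",(257,160),.06),("jar",(452,383),.104)): print(nm,onz('scene',uv,z))
E
```

```text
A [ 0.6198 -0.1702  0.1844] res mm [[-0.2, 0.4], [-2.9, -3.3], [2.2, -5.4], [2.7, 3.8], [-1.8, 4.5]] hinge [ 0.5487 -0.1275] r 0.09899774797344635 leaf angle 0.1736167986803728
B [ 0.6064  0.1773 -0.0424] res mm [[-0.1, 0.5], [-2.8, -0.8], [1.2, -5.2], [4.1, 2.0], [-2.4, 3.5]] hinge [0.5468 0.2349] r 0.09955437475383065 leaf angle 0.33929797603243084
white1 post [ 0.2869 -0.1975  0.16  ]
white2 post [0.772  0.0911 0.16  ]
purple post [0.244  0.1414 0.16  ]
block [0.4524 0.0546 0.01  ]
bowl [ 0.4896 -0.3968  0.06  ]
jar [0.5269 0.4005 0.104 ]
```

```bash
cat > arm.py <<'E'
import numpy as np
from scipy.spatial.transform import Rotation as Ro
from workcell import bot, hand, kinematics, get_obs, vision
L={'A':dict(h=np.array([.5487,-.1275]),yaw=.1844,a0=.174),'B':dict(h=np.array([.5468,.2349]),yaw=-.0424,a0=.339)}
Z=0.145; r=0.0995
def phi(n,a): return -np.pi/2+L[n]['yaw']-a
def geom(n,a):
    p=phi(n,a); rad=np.array([np.cos(p),np.sin(p)])
    topen=np.array([np.sin(p),-np.cos(p)])  # clockwise tangent
    return rad,topen
def pose(n,a,off=0,z=Z,flip=1):
    rad,t=geom(n,a); xy=L[n]['h']+r*rad+off*t
    zt=flip*np.array([*t,0]); y=np.array([0,0,-1.]); x=np.cross(y,zt)
    return np.array([*xy,z]),Ro.from_matrix(np.c_[x,y,zt]).as_quat()
def angof(n,xy):
    d=xy-L[n]['h']; return -np.pi/2+L[n]['yaw']-np.arctan2(d[1],d[0])
E
python3 - <<'E'
from arm import *
np.set_printoptions(precision=2,suppress=True)
for n in 'AB':
  for f in (1,-1):
    print(n,f)
    for a in (-.1,.2,.7,1.2,1.65):
        q=kinematics.solve_ik(*pose(n,a,0,flip=f)); print(a,q)
E
```

```text
A 1
-0.1 [-0.37  0.45  1.73 -0.    0.95  2.49]
0.2 [-0.4   0.42  1.79 -0.    0.93  2.76]
0.7 None
1.2 [-0.37  0.29  1.99 -0.    0.86 -2.5 ]
1.65 [-0.3   0.25  2.05 -0.    0.84 -1.98]
A -1
-0.1 [-0.37  0.45  1.73 -0.    0.95 -0.66]
0.2 [-0.4   0.42  1.79 -0.    0.93 -0.38]
0.7 [-0.41  0.35  1.9  -0.    0.89  0.11]
1.2 [-0.37  0.29  1.99 -0.    0.86  0.64]
1.65 [-0.3   0.25  2.05 -0.    0.84  1.16]
B 1
-0.1 [ 0.24  0.39  1.84 -0.    0.91 -2.96]
0.2 [ 0.26  0.35  1.9  -0.    0.89 -2.64]
0.7 [ 0.32  0.3   1.98 -0.    0.86 -2.08]
1.2 [ 0.42  0.29  2.   -0.    0.86 -1.48]
1.65 [ 0.5   0.31  1.97 -0.    0.87 -0.95]
B -1
-0.1 [ 0.24  0.39  1.84 -0.    0.91  0.18]
0.2 [ 0.26  0.35  1.9  -0.    0.89  0.5 ]
0.7 [ 0.32  0.3   1.98 -0.    0.86  1.06]
1.2 [ 0.42  0.29  2.   -0.    0.86  1.66]
1.65 [ 0.5   0.31  1.97 -0.    0.87  2.19]
```

```bash
python3 - <<'E'
from arm import *
import cv2
np.set_printoptions(precision=3,suppress=True)
p,q=pose('A',L['A']['a0'],z=.235,flip=-1)
bot.reach(p,q); hand.move_gripper(.045)
o=get_obs();print(o['time_s'],o['position'],p,o['wrist_force'],o['gripper_width'])
d=vision.read_camera('wrist');cv2.imwrite('pics/d_wrist.png',d['frame'][:,:,::-1])
d=vision.read_camera('scene');cv2.imwrite('pics/d_scene.png',cv2.resize(d['frame'][80:300,170:420,::-1],None,fx=3,fy=2.7))
E
```

```text
2.3083 [ 0.55  -0.227  0.235] [ 0.55  -0.227  0.235] [0.052 0.262 0.115] 0.04493394071647317
```

View pics/d_wrist.png

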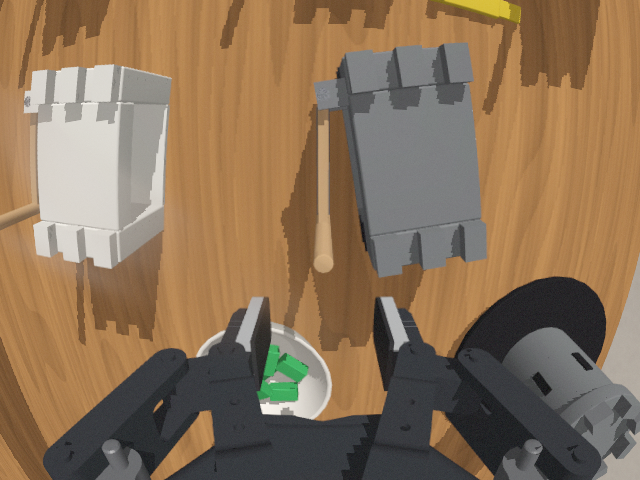

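View pics/d_scene.png

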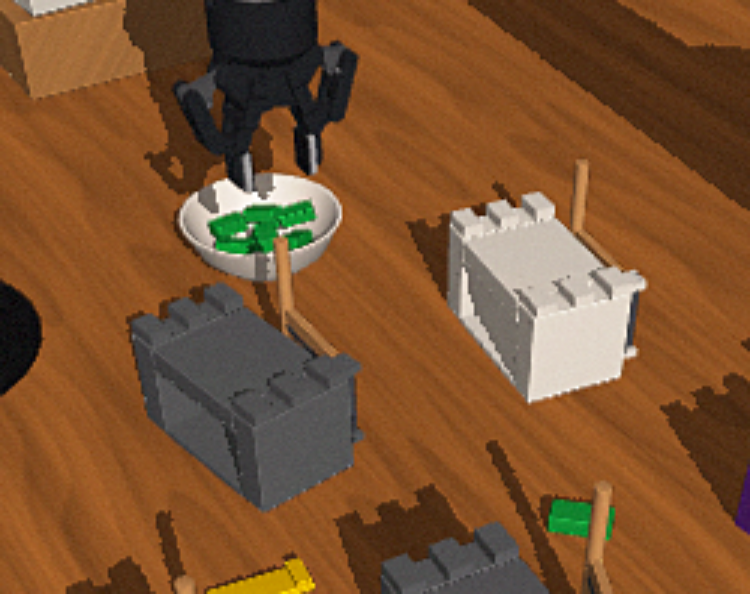

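The wrist view shows A's post top at (323,263), centred between the fingers. The grey house and its leaf are confirmed. I'll check the point by ray and then descend.

```bash
cat >> arm.py <<'E'
def wray(d,uv,z):
    K=d['intrinsics'];V=d['view'];f=K[0,0]
    a=np.array([uv[0]-K[0,2],uv[1]-K[1,2]]);rr=np.hypot(*a);th=rr/f
    c=np.array([*(np.sin(th)*a/rr),np.cos(th)]);R=V[:3,:3];o=-R.T@V[:3,3];dd=R.T@c
    return o+dd*(z-o[2])/dd[2]
E
python3 - <<'E'
from arm import *
np.set_printoptions(precision=4,suppress=True)
d=vision.read_camera('wrist')
m=wray(d,(323,263),.16); print(m, angof('A',m[:2]), np.hypot(*(m[:2]-L['A']['h'])))
print("bracket/pin",wray(d,(325,95),.096))
p,q=pose('A',L['A']['a0'],flip=-1)
if np.hypot(*(m[:2]-p[:2]))<.008:
    bot.dwell(.2); f0=get_obs()['wrist_force']
    for z in (.19,.165,Z):
        bot.servo_line([p[0],p[1],z],velocity=.08); f=get_obs()['wrist_force']-f0; print(z,f)
        if np.linalg.norm(f)>3: bot.servo_line([p[0],p[1],.22]); break
    print(get_obs()['time_s'])
E
```

```text
[ 0.5511 -0.2278  0.16  ] 0.16016779537938164 0.1003431303728935
bracket/pin [ 0.5516 -0.1281  0.096 ]
0.19 [0.0635 1.3071 0.3441]
0.165 [-0.2174  0.7526  1.4567]
0.145 [-0.163   0.6056  0.0035]
4.225
```

```bash
cat >> arm.py <<'E'
def favg(k=4):
    F=[]
    for _ in range(k): bot.dwell(.03); F.append(get_obs()['wrist_force'])
    return np.mean(F,0)
def swing(n,a,to,step,f0,stop,vel=.05,hard=8):
    """move cage along the arc; returns last angle, force opposing motion"""
    s=np.sign(to-a); out=[]
    while s*(to-a)>1e-6:
        a=a+s*min(step,abs(to-a)); p,q=pose(n,a,flip=-1)
        bot.servo_line(p,q,velocity=vel); f=favg(3)-f0; rad,t=geom(n,a)
        F=-s*f[:2]@t; out.append((round(a,3),round(float(F),2),round(float(f[:2]@rad),2)))
        if F>stop: break
    print(out, get_obs()['time_s']); return a,F
E
python3 - <<'E'
from arm import *
np.set_printoptions(precision=3,suppress=True)
hand.move_gripper(.022); bot.dwell(.2)
F=[]
for _ in range(8): bot.dwell(.03); F.append(get_obs()['wrist_force'])
F=np.array(F); print(F.mean(0),F.std(0),get_obs()['gripper_width'])
f0=F.mean(0); np.save('f0A.npy',f0)
a,F=swing('A',.174,.5,.08,f0,3.)
if F<3: a,F=swing('A',a,.74,.04,f0,3.)
print(a,F)
E
```

```text
[-0.098 -0.388  0.064] [0.444 0.415 0.395] 0.02199284735970643
[(np.float64(0.254), 0.08, -0.23), (np.float64(0.334), 0.38, -0.34), (np.float64(0.414), -0.4, -0.2), (np.float64(0.494), -0.06, 0.23), (np.float64(0.5), -0.19, -0.22)] 7.025
[(np.float64(0.54), -0.02, -0.39), (np.float64(0.58), -0.29, -0.16), (np.float64(0.62), 0.6, -0.52), (np.float64(0.66), 0.79, -0.21), (np.float64(0.7), 1.97, 0.19), (np.float64(0.74), 4.42, -0.64)] 9.125
0.74 4.423209433131154
```

Leaf A pushes back from about 0.66 rad and reached 4.4 N at 0.74, with the slope matching 5 N per 10 mm, so A binds. I'll hold briefly, then shut it until the shut buffer is just felt.

```bash
python3 - <<'E'
from arm import *
import cv2
np.set_printoptions(precision=3,suppress=True)
f0=np.load('f0A.npy')
bot.dwell(.2); rad,t=geom('A',.74); print("hold F",-(favg(8)-f0)[:2]@t)
a,F=swing('A',.74,.05,.12,f0,3.)
if F<3: a,F=swing('A',a,-.2,.02,f0,1.6)
print(a,F)
d=vision.read_camera('side');cv2.imwrite('pics/e_side.png',cv2.resize(d['frame'][140:280,280:460,::-1],None,fx=4,fy=4))
E
```

```text
hold F 4.8414757641126
[(np.float64(0.62), 0.11, -0.67), (np.float64(0.5), -0.06, -0.38), (np.float64(0.38), 0.16, -0.72), (np.float64(0.26), 0.29, -0.53), (np.float64(0.14), -0.17, -0.65), (np.float64(0.05), 0.47, -0.38)] 12.475
[(np.float64(0.03), -0.02, -0.5), (np.float64(0.01), -0.27, -0.24), (np.float64(-0.01), -0.29, 0.02), (np.float64(-0.03), -0.52, -0.6), (np.float64(-0.05), 0.37, -0.68), (np.float64(-0.07), 0.22, -0.47), (np.float64(-0.09), 0.9, -0.44), (np.float64(-0.11), 1.83, -0.11)] 15.275
-0.11000000000000001 1.826062350503537
```

View pics/e_side.png

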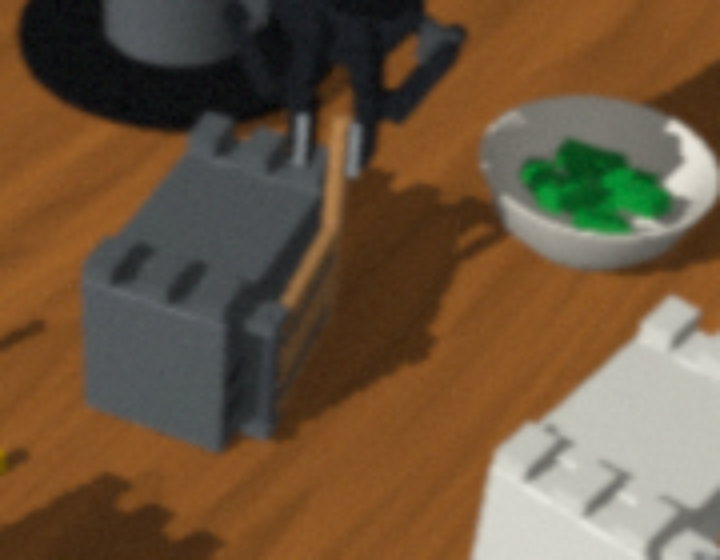

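Leaf A is against its shut buffer, with the post at scene angle about 0. I'll release, lift off and go to B.

```bash
python3 - <<'E'
from arm import *
import cv2
np.set_printoptions(precision=4,suppress=True)
p,q=pose('A',-.03,flip=-1); bot.servo_line(p,q,velocity=.05)
hand.move_gripper(.045); bot.servo_line([p[0],p[1],.235],velocity=.12)
d=vision.read_camera('wrist');cv2.imwrite('pics/f_wristA.png',d['frame'][:,:,::-1])
p,q=pose('B',L['B']['a0'],z=.235,flip=-1); bot.reach(p,q)
d=vision.read_camera('wrist');cv2.imwrite('pics/f_wristB.png',d['frame'][:,:,::-1])
print(get_obs()['time_s'])
E
```

```text
18.375
```

View pics/f_wristA.png

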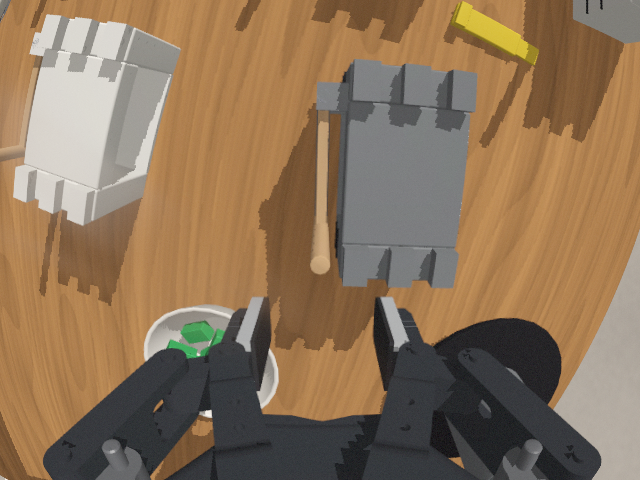

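View pics/f_wristB.png

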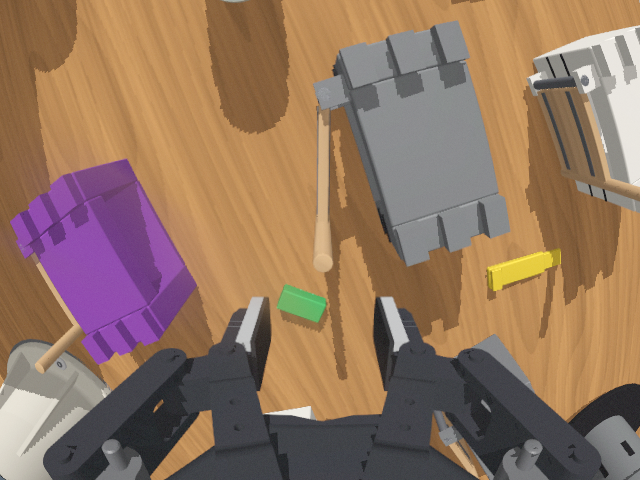

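A's leaf now lies parallel to its front (post at 320,264). B's post top is at (323,262), centred. Descending and trying B.

```bash
python3 - <<'E'
from arm import *
import cv2
np.set_printoptions(precision=4,suppress=True)
d=vision.read_camera('wrist'); m=wray(d,(323,262),.16); print(m,angof('B',m[:2]))
a0=L['B']['a0'];p,q=pose('B',a0,flip=-1); f0=favg(6); ok=1
for z in (.19,.165,Z):
    bot.servo_line([p[0],p[1],z],velocity=.08); f=favg(2)-f0
    if np.linalg.norm(f)>4: print("contact",f); ok=0; bot.servo_line([p[0],p[1],.22]); break
if ok:
    hand.move_gripper(.022); bot.dwell(.2); f0=favg(8)
    a,F=swing('B',a0,.5,.08,f0,3.)
    if F<3: a,F=swing('B',a,1.2,.05,f0,3.)
    if F<3: a,F=swing('B',a,1.60,.08,f0,3.)
    print(a,F)
np.save('f0B.npy',f0)
d=vision.read_camera('scene');cv2.imwrite('pics/g_scene.png',d['frame'][:,:,::-1])
E
```

```text
[0.5119 0.1413 0.16  ] 0.3145816055045916
[(np.float64(0.419), 0.46, -0.12), (np.float64(0.499), 0.13, 0.17), (np.float64(0.5), 0.19, 0.26)] 22.375
[(np.float64(0.55), 0.43, 0.17), (np.float64(0.6), -0.44, 0.31), (np.float64(0.65), -0.29, -0.19), (np.float64(0.7), 0.19, 0.44), (np.float64(0.75), -0.04, 0.82), (np.float64(0.8), 0.07, 0.36), (np.float64(0.85), -0.35, 0.44), (np.float64(0.9), 0.31, 0.58), (np.float64(0.95), 0.05, 0.07), (np.float64(1.0), -0.09, -0.06), (np.float64(1.05), 0.41, -0.34), (np.float64(1.1), 0.15, 0.17), (np.float64(1.15), 0.25, 0.04), (np.float64(1.2), -0.09, 0.27)] 27.275
[(np.float64(1.28), -0.1, 0.28), (np.float64(1.36), 0.2, 0.27), (np.float64(1.44), 0.19, 0.8), (np.float64(1.52), 0.47, -0.49), (np.float64(1.6), 0.18, 0.1)] 29.3167
1.6 0.17904314196277868
```

View pics/g_scene.png

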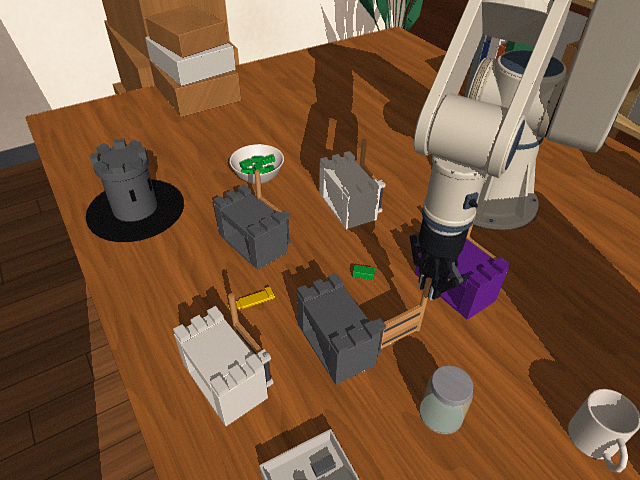

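B swings freely throughout and stands wide open, with its post at about (424,285). I'll release, lift and check both leaves from clear views.

```bash
python3 - <<'E'
from arm import *
import cv2
np.set_printoptions(precision=4,suppress=True)
p,q=pose('B',1.56,flip=-1); bot.servo_line(p,q,velocity=.05)
hand.move_gripper(.045); bot.servo_line([p[0],p[1],.27],velocity=.12)
d=vision.read_camera('wrist');cv2.imwrite('pics/h_wrist.png',d['frame'][:,:,::-1])
np.savez('hw.npz',**{k:d[k] for k in('intrinsics','view')})
bot.reach([.35,0.,.35],q)
d=vision.read_camera('side')['frame'][:,:,::-1];e=vision.read_camera('scene')['frame'][:,:,::-1]
cv2.imwrite('pics/h_side.png',d);cv2.imwrite('pics/h_scene.png',e)
cv2.imwrite('pics/h_crop.png',np.hstack([cv2.resize(e[155:265,205:305],(400,440)),cv2.resize(d[160:270,290:390],(400,440))]))
print(get_obs()['time_s'])
E
```

```text
32.3583
```

View pics/h_wrist.png

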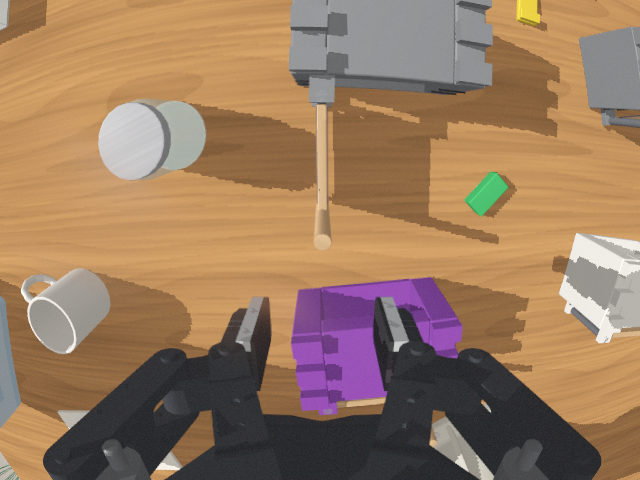

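View pics/h_crop.png

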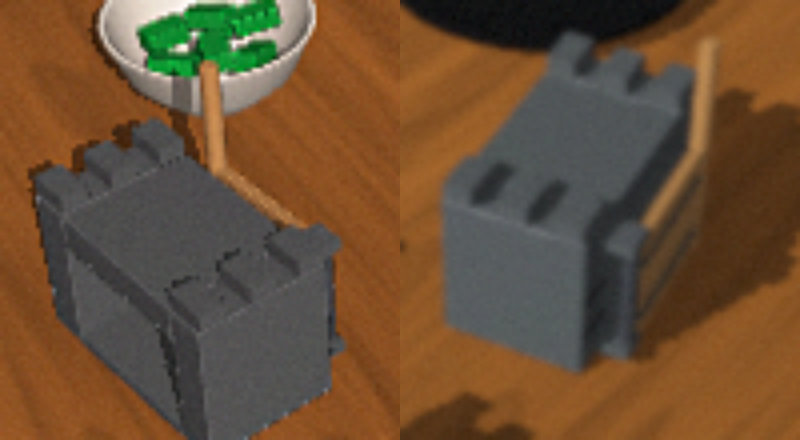

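View pics/h_side.png

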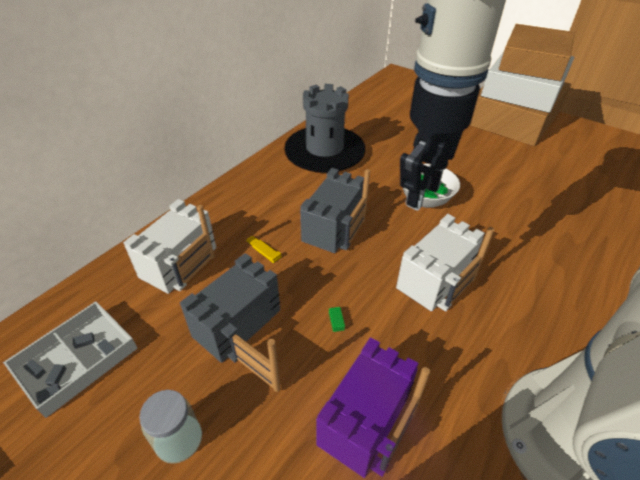

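```bash
python3 - <<'E'
from arm import *; from util import tri
d=dict(np.load('hw.npz')); m=wray(d,(322,242),.16); print("B",m,angof('B',m[:2]))
p,e=tri((257,171.5),(367.5,171)); print("A",p,e,angof('A',p[:2]))
print(angof('A',tri((263.5,169.2),(374.5,173.5))[0][:2]))
E
```

```text
B [0.44931775 0.23628764 0.16      ] -4.740555151685613
A [ 0.56713025 -0.22629379  0.15718698] 0.0021890002589552305 -3.2658170700194944e-05
0.17361387847880616
```

A measures 0.00 rad and B 1.54 rad. The arm is clear, and bowl, block, jar and separator are where they were. Handing in.

```bash
python3 - <<'E'
from workcell import *
from workcell import get_obs, hand_in
hand_in(); print(get_obs()['time_s'])
E
```

```text
the job is handed in; nothing more can be done
the job is handed in; nothing more can be done
```

I tried both leaves by their posts, found the binding one, and handed the job in at about 32 s of the 58 s allowed, with that leaf shut and the free one wide open. The hand-in gives no verdict.

- **Binding leaf (far grey house):** It moved freely to about 0.66 rad, then pushed back at roughly 5 N per 10 mm. I held it at about 4.8 N, then shut it until its buffer pushed back lightly (1.8 N). The last check, from the scene and side cameras, put it at about 0.00 rad.
- **Free leaf (near grey house):** It swung the whole way with under 0.5 N resisting it. I left it open, and the wrist camera measured 1.54 rad.
- **Everything else:** In the last pictures the bowl, block, jar, separator and look-alikes appeared where they started. I judged this by eye and did not measure it. The gripper was lifted clear of both posts.

The two cameras agreed to about 2–3 mm on the post tops and read them about 2–3 mm low (157–158 mm against 160). House-corner fits were off by up to about 6 mm. That is small next to the 9 mm allowed at the shut post, and feeling the shut buffer agrees with it being shut. Single force readings scattered by about 0.4 N on each axis, so I averaged them. No check failed.

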